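# Load the bedside radio's battery and snap its retaining cap down

## Task

Take the flat battery pack out of its charging cradle and slide it down into the slot in the top of the radio until it is fully home, then take the round snap cap and press it onto the stud next to the slot until it clicks and its brim sits flat on the seat. Keep pressing down firmly on the cap after the click and finish like that, still pressing: do not let go of it. Leave the mug, pencil, clip and hook rail alone.

Things in the scene. Friction and masses are not known exactly. Their poses are not given: they have to be found in the camera images.
- radio: portable radio in a wooden housing, a block 100 (x) x 190 (y) x 58 (z) mm standing on the desk, immovable; grille and dial on its front (-x) face. Origin: centre of its underside. In its top are the battery slot (at y = +25 mm) and the steel stud (at y = -37 mm), 62 mm apart centre to centre.
- slot (a point): centre of the mouth of the battery slot, level with the radio's top (58 mm above the desk); axes parallel to the radio's: slot long along y, narrow along x, going straight down. Slot 15.6 x 73.2 mm and 46.5 mm deep to its floor, with a 4 mm wide 45 degree bevel around its mouth. The pack fits either way round.
- seat: round steel seat disc, 40 mm in diameter, around the foot of the stud; origin on the stud axis at the disc's top face, 60 mm above the desk; fixed to the radio, axes parallel to the radio's. The upright stud rises 24 mm from it, 20 mm in diameter, tapering to 12 mm over its top 6 mm.
- stud_tip (a point): centre of the stud's top, 24 mm above the seat. Three sprung balls bulge 4 mm out of the stud's side; the cap meets them with its underside about 17 mm above the seat. Their resistance rises to about 9 N (up to 12 N), fades to nothing at 11 mm, and below 7 mm they click out above the lip and draw the cap down; it must then bear on the hard seat.
- pack: flat battery pack, grey plastic, about 120 g: slab 14 (x) x 70 (y) x 45 (z) mm with a grip tab 14 x 28 x 28 mm standing up from the middle of its top edge, 73 mm high in all; same after a half turn. Starts upright in the cradle. Origin: centre of its underside. Fully home: underside 46.5 mm below the slot's mouth, shoulders 1.5 mm below the radio's top. Grip the tab across x.
- cap: round snap cap, white plastic, 40 g, 34 mm high: knob 39 mm in diameter on a brim 60 mm in diameter, 4 mm thick; stands on the desk brim down. Origin: centre of its underside. Hollow below: 22.4 mm hole in the brim, wider inside, 26 mm deep. Clicked on, its underside lies on the seat. Grip the knob by its sides; over the radio keep the fingers to either side along the radio's x, clear of the pack's tab.
- cradle: black plastic charging cradle, open box 34 (x) x 90 (y) x 30 (z) mm, fixed to the desk; pocket 18 x 74 mm, its floor 8 mm above the desk, on which the pack stands. Origin: centre of its underside; the pack's axes are parallel to the cradle's at the start.
- mug: white ceramic mug, 80 mm across, 90 mm high, bystander beyond the radio; origin: centre of its underside
- pencil: wooden pencil 168 mm long, 7 mm thick, bystander lying between the robot and the radio, roughly along y; origin: middle of its underside
- clip: teal plastic bag clip 75 x 14 x 14 mm, bystander lying at the far left; origin: middle of its underside
- hook_rail: black plastic hook rail on a stand, 260 mm long, 145 mm high, with a steel bottle opener hanging on it; fixed bystander at the far right; origin: centre of its underside

How it is judged:
By the outcome, as a careful person would: the job done as asked, in the order asked, and still so for the second after the job is handed in, while the arm keeps its last pose, push and grip.
It also fails if it takes over 64 s, if anything falls off the work surface, if the arm or the gripper's body presses on something with over 40 N, if the wrist force passes 120 N, or if a joint passes its speed limit or range.

## Robot

A 7-joint arm with a two-finger parallel gripper is mounted at the origin on the work surface. World frame = base frame: x ahead of the robot, y to its left, z up, the work surface at z = 0. Lengths are in m, angles in rad, forces in N, time in s.
With the tool pointing down it reaches from about 0.35 to 0.9 m from the base axis. Payload 8.1 kg.
Tool frame: the origin (TCP) lies at the centre of the arm's flange, where the gripper is bolted on; the fingertips stand 178 mm ahead of it and the grasp point (between the pads) lies 159 mm ahead of it; z points along the fingers, y is the line along which they close (so a half turn about z gives the same grasp; the last joint's range is limited). The gripper opens to 92 mm and grips with 3 to 60 N. Pads are 19 mm wide; open, the fingers measure 130 mm over their backs; the gripper's body (75 mm by 190 mm) begins 47 mm behind the grasp point.
Start: joints at [1.041, 0.434, 0.025, 1.573, -0.012, 1.134, -0.075], TCP at [0.259, -0.569, 0.405] pointing down, gripper open.
Joint ranges: [-2.62, 2.62], [-0.44, 2.09], [-1.27, 1.32], [0.08, 2.57], [-1.32, 4.46], [0.12, 2], [-2.74, 2.74]. Speed limits (rad/s): [2.22, 2.22, 3.01, 3.01, 3.14, 3.14, 3.14].

## Interface

Orientations are given as a rotation vector (axis times angle).
In Python, from cell import arm gives the robot as it stands. The module is installed in compiled form; this text tells all that it offers.
- The arm moves only by the shell command python3 -m inch 'ROWS' [FORCE]. ROWS is text: rows parted by semicolons, each of 5 numbers parted by spaces: the shift along the tool's x, y, z in m, then the turn about the tool's z in rad, then the finger opening in m, from 0 to 0.0918. In form: x y z roll fingers; .... A call has 1 to 5 rows; each row is the pose to reach, as a shift and turn from the pose commanded when the call began, along the tool's axes at that moment; what a row does not reach only later rows make up. A row lasts 1/10 s, in which the tool goes at most 50 mm and 8.59 degrees, less where a joint would pass 70% of its speed; a pose out of reach is approached as far as the arm can. A call with a gripper value outside its range is refused whole. The fingers move at their own pace and stop on an object; FORCE is the grip in N (left out, the last holds). Time passes only in rows, so rows that repeat a pose let the fingers close. It gives the time, the measured TCP pose, the force, the opening and the grip force at its end, in the units of the state.
- arm.observe(): the state, without advancing time (a new reading comes with each control period).
- arm.get_image(name): name is "scene" or "top"; returns the picture (480x640x3 uint8, red, green, blue); there is no depth.
- arm.get_calibration(name): a dict with "intrinsics" (3x3 intrinsics, pixels), "distortion" ([k1, k2, p1, p2, k3] as OpenCV has them; the pictures are not rectified), "pose" (4x4, takes a point from camera to world coordinates). Camera axes: x right, y up, looking along -z (the intrinsics and any distortion apply to the point x, -y, -z); pixel columns grow to the right and rows downward; lengths in m; the calibration is good to about 2 mm. A picture is of the moment at which its call begins. get_calibration takes no time and is no camera call.
- arm.sign_off(): hands the job in; it is judged then, once.
Trained networks look in the newest picture that a camera, given by its name, has taken for a name from the list of things; names that differ only in an ending like _2 or _b are one class to them, and where a whole thing is asked for, a point or a joint stands for the part that bears it (a point fixed in the world has none). Each returns a list of dicts, best first, with "conf" (0 to 1); they miss things now and then, are a little off and sometimes report something else, mostly with a low value. They report only what shows in the picture. A call takes as long as a camera call.
- arm.look_for(camera, query): "point" ([row, column] in pixels, amid what is visible of it).
- arm.silhouettes(camera, query): "region" (480x640 bool, what is visible of it) and "point" ([row, column] in pixels, amid what is visible of it).
- arm.place_of(camera, query): "point" ([row, column] in pixels: a listed point, or the origin of a listed thing).
The state is a dict: "clock": time; "joints": joint angles; "dq": joint speeds; "joint_efforts": joint torques, N m; "position": TCP position; "ee_rot": TCP orientation; "force": force on the tool from outside, world axes, zero at the start; "ft_torque": the same for the moment, N m; "width": opening from 0.0 (shut) to 1.0 (fully open); "gripper_force": force on a finger pad.
Only numpy, scipy, OpenCV 4.12 (cv2) and the standard library are available. Lean on these libraries where they do the work, as an engineer would, in place of code of your own. Each camera call takes 0.05 s, during which the arm holds its last target. There are 200 camera calls.

## Working session

There is one attempt and no reset: what is moved stays moved. The work goes in short steps, Python scripts to look and compute and a shell command to move; the robot and the scene stay as the last step left them, time stands still between calls to the robot, and variables do not carry over. Pictures are saved under pics/ and viewed, at most 10 in all, crops included, and the job is handed in when it is done.

```bash
mkdir -p pics
cat > h.py <<'E'
import numpy as np, cv2
from cell import arm
from scipy.spatial.transform import Rotation as R
def ray(cam,rc):
    c=arm.get_calibration(cam);K=np.array(c["intrinsics"],float);D=np.array(c["distortion"],float);P=np.array(c["pose"])
    u=cv2.undistortPoints(np.array([[[rc[1],rc[0]]]],float),K,D)[0,0]
    d=P[:3,:3]@np.array([u[0],-u[1],-1]);return P[:3,3],d
def atz(cam,rc,z):
    o,d=ray(cam,rc);return o+d*(z-o[2])/d[2]
def proj(cam,p):
    c=arm.get_calibration(cam);K=np.array(c["intrinsics"],float);D=np.array(c["distortion"],float);P=np.linalg.inv(np.array(c["pose"]))
    q=P[:3,:3]@np.array(p)+P[:3,3]
    return cv2.projectPoints(np.array([[q[0],-q[1],-q[2]]]),np.zeros(3),np.zeros(3),K,D)[0][0,0]
def save(cam,name):
    im=arm.get_image(cam);cv2.imwrite("pics/"+name,im[:,:,::-1]);return im
E
cat > a.py <<'E'
from h import *
np.set_printoptions(precision=4,suppress=True)
a=save("scene","s0.png");b=save("top","t0.png")
cv2.imwrite("pics/b0.png",cv2.resize(np.vstack([a,b]),(448,600) if 0 else (400,600))[:,:,::-1])
print(arm.observe())
for c in("scene","top"):print(c,np.array(arm.get_calibration(c)["pose"]))
Z=dict(radio=0,slot=.058,seat=.06,stud_tip=.084,pack=.008,cap=0,cradle=0,mug=0)
for k,z in Z.items():
    for c in("top","scene"):
        r=arm.place_of(c,k)
        for q in r[:2]:print(k,c,round(q["conf"],2),np.round(q["point"],1),atz(c,q["point"],z))
E
python3 a.py
```

```text
{'clock': 0.1, 'joints': array([ 1.0414,  0.4352,  0.0249,  1.574 , -0.0116,  1.134 , -0.0751]), 'dq': array([ 0.0012, -0.0027,  0.0014, -0.0022, -0.0012, -0.001 , -0.0012]), 'joint_efforts': array([  0.0029, -66.9124,   0.9882, -31.5152,  -0.0605,   0.0374,
         0.    ]), 'position': array([ 0.2586, -0.5687,  0.404 ]), 'ee_rot': array([-3.069 , -0.665 ,  0.0006]), 'force': array([-0.1515, -0.2823, -0.2773]), 'ft_torque': array([ 0.0256, -0.032 , -0.0375]), 'gripper_force': 0.0, 'width': 1.0022665893400466}
scene [[-0.1402 -0.5927  0.7931  1.3504]
 [ 0.9901 -0.0844  0.112   0.1141]
 [ 0.0006  0.801   0.5987  0.6929]
 [ 0.      0.      0.      1.    ]]
top [[-0.0248  0.9915 -0.1275  0.4522]
 [-0.9997 -0.0236  0.0105  0.0125]
 [ 0.0074  0.1277  0.9918  1.1644]
 [ 0.      0.      0.      1.    ]]
radio top 0.57 [258.4 332. ] [ 0.5586 -0.0382  0.    ]
radio scene 0.66 [277.  291.8] [ 0.5628 -0.0446  0.    ]
slot top 0.62 [253.1 319. ] [ 0.5635 -0.0123  0.058 ]
slot scene 0.63 [254.5 310.3] [ 0.5588 -0.0077  0.058 ]
seat top 0.78 [251.3 352.4] [ 0.5651 -0.0729  0.06  ]
seat top 0.4 [251.9 437.5] [ 0.5603 -0.2274  0.06  ]
seat scene 0.71 [249.9 275.1] [ 0.5567 -0.0769  0.06  ]
stud_tip top 0.82 [254.2 356.8] [ 0.5573 -0.0787  0.084 ]
stud_tip top 0.51 [249.1 441.6] [ 0.5628 -0.2297  0.084 ]
stud_tip scene 0.58 [240.6 273.8] [ 0.5589 -0.0779  0.084 ]
pack top 0.66 [250.7 439.7] [ 0.5676 -0.243   0.008 ]
pack top 0.55 [251.8 320.6] [ 0.5709 -0.0166  0.008 ]
pack scene 0.8 [266.2 192.5] [ 0.5676 -0.247   0.008 ]
cap top 0.58 [277.2 180.3] [0.5297 0.2508 0.    ]
cap scene 0.62 [279.3 437.6] [0.5292 0.2425 0.    ]
cradle top 0.83 [253.3 439.7] [ 0.5634 -0.2445  0.    ]
cradle top 0.67 [250.9 360.3] [ 0.5717 -0.0927  0.    ]
cradle scene 0.89 [267.2 197.4] [ 0.5601 -0.2403  0.    ]
mug top 0.61 [161.1 275.3] [0.7513 0.0667 0.    ]
mug scene 0.8 [353.8 338.5] [0.7471 0.0683 0.    ]
```

View pics/t0.png

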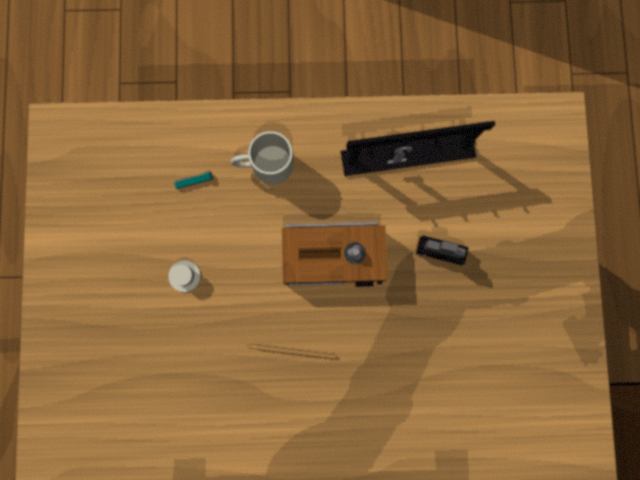

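View pics/s0.png

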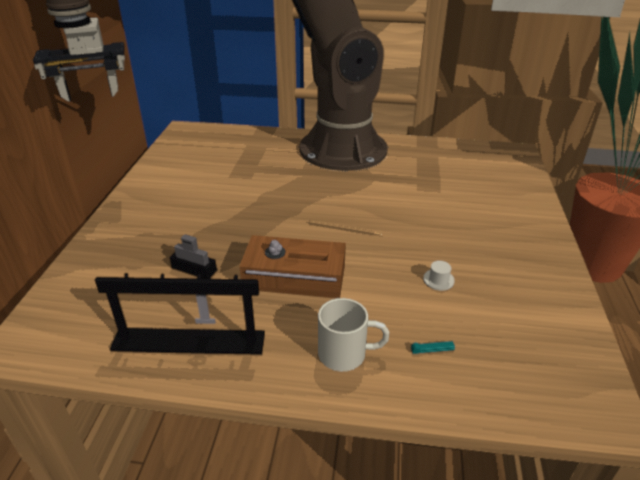

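Top view: radio about [255,333], slot [253,319], stud [252,355], pack in cradle [250,442], cap [277,184], pencil [352,293]. The hook rail is around [150,415], behind the cradle. In the scene view the pack stands upright at [250,190]. Next I measure yaw.

```bash
cat > b.py <<'E'
from h import *
np.set_printoptions(precision=4,suppress=True)
for k,z in dict(radio=.058,cradle=.03,pack=.06,slot=.058,cap=.034,hook_rail=.145).items():
    for c in ("top","scene"):
        for q in arm.silhouettes(c,k)[:1]:
            m=q["region"].astype(np.uint8);cs=max(cv2.findContours(m,cv2.RETR_EXTERNAL,cv2.CHAIN_APPROX_NONE)[0],key=cv2.contourArea)
            w=np.array([atz(c,(p[0][1],p[0][0]),z)[:2] for p in cs],np.float32)
            (ce,s,a)=cv2.minAreaRect(w*1000);print(k,c,round(q["conf"],2),np.round(ce,1),np.round(s,1),round(a,2), m.sum(),"min",w.min(0),"max",w.max(0))
im=cv2.imread("pics/t0.png")[215:300,270:480]
cv2.imwrite("pics/c0.png",cv2.resize(im,None,fx=3.8,fy=3.8,interpolation=cv2.INTER_CUBIC))
E
python3 b.py
```

```text
radio top 0.95 [559.8 -39.9] [116.9 189.9] 0.16 6354 min [ 0.5016 -0.1349] max [0.6185 0.055 ]
radio scene 0.72 [593.8 -36.9] [164.9 195. ] 1.15 5412 min [ 0.5106 -0.135 ] max [0.676 0.062]
cradle top 0.64 [ 567.  -242.6] [93.7 39.2] 73.42 556 min [ 0.5377 -0.2914] max [ 0.5939 -0.1937]
cradle scene 0.83 [ 592.3 -237.5] [ 64.  103.5] 0.56 690 min [ 0.5601 -0.2895] max [ 0.624  -0.1857]
pack top 0.89 [ 567.7 -240.8] [74.9 24.3] 73.73 464 min [ 0.5482 -0.2776] max [ 0.5807 -0.2032]
slot top 0.65 [562.2 -40.3] [190.2 118.7] 88.93 6391 min [ 0.5015 -0.135 ] max [0.6204 0.055 ]
slot scene 0.65 [591.3 -37.2] [165.1 195. ] 0.32 5426 min [ 0.5091 -0.135 ] max [0.6739 0.0607]
cap top 0.61 [529.6 236.2] [57.3 55.3] 88.62 797 min [0.5018 0.2076] max [0.5575 0.2646]
cap scene 0.71 [555.4 236.5] [83.3 55.5] 4.99 661 min [0.5125 0.2106] max [0.5978 0.2652]
hook_rail top 0.62 [ 731.9 -187.3] [ 63.4 272.3] 6.78 4900 min [ 0.6869 -0.3195] max [ 0.7765 -0.0522]
hook_rail scene 0.57 [ 827.6 -171.6] [160.6 279.1] 7.06 7591 min [ 0.7375 -0.3188] max [ 0.9133 -0.0237]
```

View pics/c0.png

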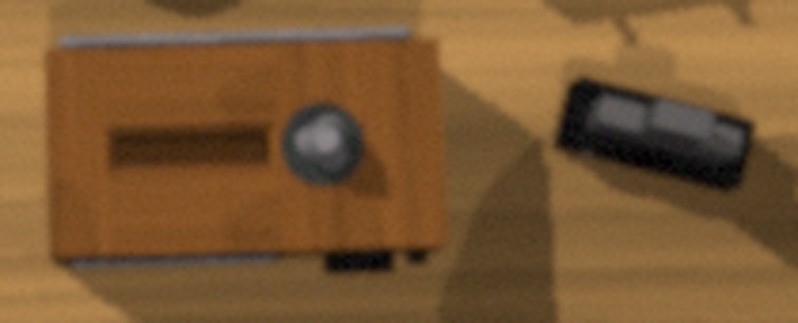

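```bash
cat > go.py <<'E'
# go.py x y z yaw_deg : tool shift to bring the grasp point to x y z, tool-y along yaw (mod 180)
from h import *
import sys
x,y,z,yaw=map(float,sys.argv[1:5]);o=arm.observe()
M=R.from_rotvec(o["ee_rot"]).as_matrix()
g=np.array(o["position"])+np.array([0,0,-.159])
gm=np.array(o["position"])+M[:,2]*.159
cur=np.degrees(np.arctan2(M[1,1],M[0,1]))
d=(yaw-cur+90)%180-90
print("shift",np.round(M.T@(np.array([x,y,z])-gm),4),"roll",round(-np.radians(d),4),"grasp",np.round(gm,4),"yaw",round(cur,2),"toolz",np.round(M[:,2],4),"F",np.round(o["force"],2),"w",round(o["width"]*.0918,4),"gf",o["gripper_force"],"t",o["clock"],"j",np.round(o["joints"],2))
E
python3 go.py .565 -.243 .15 -16.4
```

```text
shift [ 0.4137 -0.17    0.0957] roll -0.8578 grasp [ 0.2587 -0.569   0.2458] yaw -65.55 toolz [ 0.e+00 -1.e-04 -1.e+00] F [ 0.09  0.24 -0.19] w 0.0918 gf 0.0 t 1.5 j [ 1.04  0.43  0.02  1.57 -0.01  1.13 -0.08]
```

```bash
python3 -m inch '0.414 -0.17 0.06 -0.858 0.06;0.414 -0.17 0.06 -0.858 0.06;0.414 -0.17 0.06 -0.858 0.06;0.414 -0.17 0.06 -0.858 0.06;0.414 -0.17 0.06 -0.858 0.06'; python3 go.py .565 -.243 .15 -16.4
```

```text
clock: 2.0
position: [0.4295, -0.3869, 0.3716]
ee_rot: [2.608, 1.751, 0.0]
force: [0.3, -0.3, -0.4]
width: 0.661
gripper_force: 0.0
shift [0.1845 0.0708 0.0626] roll -0.102 grasp [ 0.4295 -0.3869  0.2126] yaw -22.24 toolz [ 5.e-04 -5.e-04 -1.e+00] F [ 0.33 -0.34 -0.42] w 0.0607 gf 0.0 t 2.0 j [ 0.8   0.4  -0.21  1.72  0.1   1.03  0.16]
```

```bash
python3 -m inch '0.1845 0.071 0.06 -0.102 0.06;0.1845 0.071 0.06 -0.102 0.06;0.1845 0.071 0.06 -0.102 0.06;0.1845 0.071 0.06 -0.102 0.06;0.1845 0.071 0.06 -0.102 0.06'
cat > v.py <<'E'
from h import *
import sys
# v.py name ; crops around point in both cams
p=list(map(float,sys.argv[2:5]));o=[]
for c in("top","scene"):
    im=save(c,sys.argv[1]+c+".png");u,v=proj(c,p);x=int(min(max(u-50,0),540));y=int(min(max(v-60,0),360))
    print(c,"crop x0",x,"y0",y,"scale 4");o.append(cv2.resize(im[y:y+120,x:x+100],None,fx=4,fy=4,interpolation=cv2.INTER_CUBIC))
cv2.imwrite("pics/"+sys.argv[1]+".png",np.hstack(o)[:,:,::-1])
E
python3 v.py v1 .565 -.243 .08; python3 go.py .565 -.243 .078 -16.4
```

```text
clock: 2.5
position: [0.5683, -0.2385, 0.3099]
ee_rot: [-2.51, -1.884, -0.005]
force: [-0.5, 0.1, -0.3]
width: 0.652
gripper_force: 0.0
top crop x0 398 y0 187 scale 4
scene crop x0 139 y0 176 scale 4
shift [-0.0001 -0.0006  0.0738] roll -0.002 grasp [ 0.5657 -0.2431  0.1518] yaw -16.51 toolz [-7.0e-04  1.1e-03 -1.0e+00] F [-0.53 -0.83 -0.22] w 0.0595 gf 0.0 t 2.6 j [ 0.5   0.53 -0.26  1.69  0.16  0.95 -0.11]
```

View pics/v1.png

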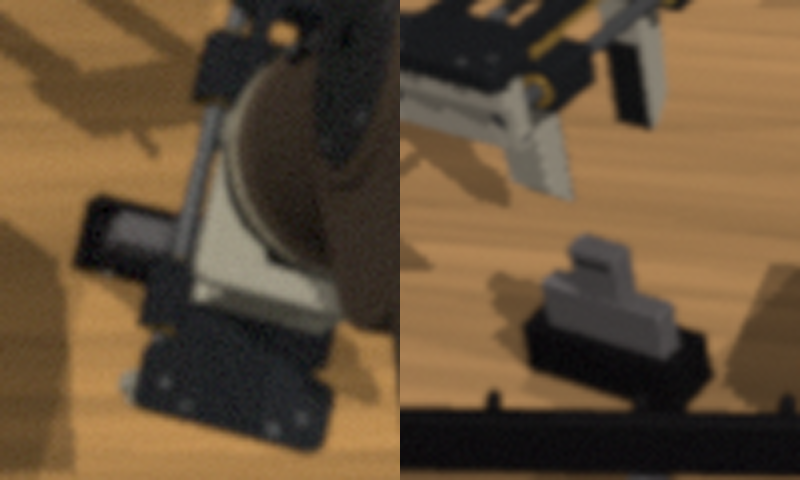

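The scene crop (right) shows the tab top at about pixel (189, 237), where the estimate projects. The fingers are aligned above it, so I go down.

```bash
python3 -m inch '0 -0.0005 0.025 -0.002 0.06;0 -0.0005 0.05 -0.002 0.06;0 -0.0005 0.0735 -0.002 0.06;0 -0.0005 0.0735 -0.002 0.06;0 -0.0005 0.0735 -0.002 0.06' 25;python3 -m inch '0 0 0 0 0.005;0 0 0 0 0.005;0 0 0 0 0.005;0 0 0 0 0.005;0 0 0 0 0.005' 25;  python3 go.py .565 -.243 .078 -16.4
```

```text
clock: 3.1
position: [0.5637, -0.2467, 0.2387]
ee_rot: [2.521, 1.874, -0.001]
force: [-1.0, -0.9, 0.1]
width: 0.655
gripper_force: 0.0
clock: 3.6
position: [0.5644, -0.2451, 0.2383]
ee_rot: [2.519, 1.877, 0.0]
force: [0.2, -0.0, 0.1]
width: 0.266
gripper_force: 0.0
shift [ 0.0022 -0.0001  0.0013] roll -0.0037 grasp [ 0.5645 -0.2452  0.0793] yaw -16.61 toolz [ 4.e-04 -2.e-04 -1.e+00] F [ 0.18 -0.05  0.06] w 0.0244 gf 0.0 t 3.6 j [ 0.49  0.61 -0.24  1.75  0.19  0.8  -0.13]
```

```bash
python3 -m inch '0.002 0 0.001 0 0.005;0.002 0 0.001 0 0.005;0.002 0 0.001 0 0.005;0.002 0 0.001 0 0.005;0.002 0 0.001 0 0.005' 30;python3 go.py .565 -.243 .2 -16.4
```

```text
clock: 4.1
position: [0.5653, -0.2432, 0.2371]
ee_rot: [2.518, 1.877, 0.001]
force: [4.6, 0.2, -2.1]
width: 0.152
gripper_force: 29.7
shift [ 1.000e-04 -4.000e-04 -1.219e-01] roll -0.0036 grasp [ 0.5655 -0.2432  0.0781] yaw -16.61 toolz [ 1.e-03 -1.e-04 -1.e+00] F [ 4.65  0.18 -2.15] w 0.014 gf 29.667418599128723 t 4.1 j [ 0.48  0.61 -0.24  1.75  0.19  0.8  -0.14]
```

```bash
python3 -m inch '0 0 -0.03 0 0.005;0 0 -0.06 0 0.005;0 0 -0.09 0 0.005;0 0 -0.1 0 0.005;0 0 -0.1 0 0.005' 40;python3 go.py .560 -.014 .178 0
```

```text
clock: 4.6
position: [0.5648, -0.2434, 0.3381]
ee_rot: [2.518, 1.876, 0.001]
force: [-0.1, -0.1, -1.6]
width: 0.149
gripper_force: 39.9
shift [ 0.2184 -0.0706  0.0009] roll -0.2904 grasp [ 0.5651 -0.2435  0.1791] yaw -16.64 toolz [ 1.5e-03 -9.0e-04 -1.0e+00] F [-0.12 -0.09 -1.61] w 0.0137 gf 39.8854923248291 t 4.6 j [ 0.5   0.5  -0.26  1.66  0.15  1.   -0.1 ]
```

```bash
python3 -m inch '0.218 -0.0706 0 -0.29 0.005;0.218 -0.0706 0 -0.29 0.005;0.218 -0.0706 0 -0.29 0.005;0.218 -0.0706 0 -0.29 0.005;0.218 -0.0706 0 -0.29 0.005' ;python3 go.py .560 -.014 .160 0;python3 -m inch '0 0 0.015 0 0.005;0 0 0.015 0 0.005;0 0 0.015 0 0.005' ; python3 go.py .560 -.014 .160 0;python3 v.py v2 .560 -.014 .09
python3 - <<'E'
from h import *
for k,z in(("pack",.09),("slot",.058),("stud_tip",.084)):
    for c in("scene","top"):
        for q in arm.place_of(c,k)[:1]:print(k,c,q["conf"],q["point"],atz(c,q["point"],z))
E
```

```text
clock: 5.1
position: [0.5582, -0.0097, 0.3353]
ee_rot: [-2.214, -2.224, 0.002]
force: [0.6, -0.2, -1.2]
width: 0.148
gripper_force: 39.9
shift [-0.0046  0.0023  0.0162] roll 0.0042 grasp [ 0.5577 -0.0095  0.1763] yaw 0.24 toolz [-0.0032  0.0018 -1.    ] F [ 0.57 -0.2  -1.18] w 0.0136 gf 39.885510206222534 t 5.1 j [ 0.21  0.43 -0.39  1.8   0.19  0.95 -0.26]
clock: 5.4
position: [0.559, -0.015, 0.3206]
ee_rot: [-2.221, -2.219, 0.004]
force: [1.3, -0.4, 0.3]
width: 0.151
gripper_force: 39.9
shift [0.0011 0.0015 0.0016] roll -0.0009 grasp [ 0.5585 -0.0151  0.1616] yaw -0.05 toolz [-3.3e-03 -6.0e-04 -1.0e+00] F [ 1.33 -0.37  0.32] w 0.0139 gf 39.88572657108307 t 5.4 j [ 0.21  0.45 -0.38  1.81  0.2   0.92 -0.26]
top crop x0 270 y0 193 scale 4
scene crop x0 256 y0 181 scale 4
pack scene 0.77 [240.4, 308.8] [ 0.55673861 -0.01074259  0.09      ]
slot scene 0.77 [256.9, 306.5] [ 0.56707751 -0.01383448  0.058     ]
stud_tip scene 0.81 [243.4, 274.2] [ 0.56741659 -0.07535293  0.084     ]
```

View pics/v2.png

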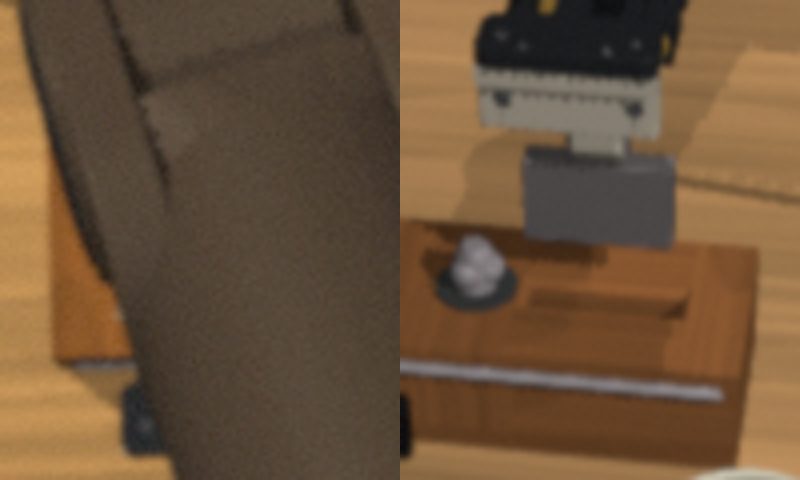

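Run:
```python
from h import *
np.set_printoptions(precision=4,suppress=True)
for n,rc,z in(("packL",(240.2,287.5),.091),("packR",(242.5,324.2),.091),("slotL",(255.5,288.5),.058),("slotR",(256.5,327.7),.058)):print(n,atz("scene",rc,z))
im=cv2.imread("pics/v2scene.png")[225:270,260:345]
cv2.imwrite("pics/c2.png",cv2.resize(im,None,fx=9,fy=9,interpolation=cv2.INTER_CUBIC))
# predicted slot outlines
for hx,hy in((.0078,.0366),(.0118,.0406)):
    for sx,sy in((-1,-1),(1,-1),(1,1),(-1,1)):
        u,v=proj("scene",(.560+sx*hx,-.014+sy*hy,.058));print(hx,sx,sy,np.round([(u-260)*9,(v-225)*9]))
for sy in(-1,1):
    u,v=proj("scene",(.5585+.007,-.0151+sy*.035,.091));print("pack",np.round([(u-260)*9,(v-225)*9]))
```

```text
packL [ 0.5631 -0.0504  0.091 ]
packR [0.5605 0.019  0.091 ]
slotL [ 0.5677 -0.0486  0.058 ]
slotR [0.5602 0.0261 0.058 ]
0.0078 -1 -1 [260. 229.]
0.0078 1 -1 [247. 274.]
0.0078 1 1 [589. 304.]
0.0078 -1 1 [598. 259.]
0.0118 -1 -1 [245. 216.]
0.0118 1 -1 [225. 284.]
0.0118 1 1 [605. 318.]
0.0118 -1 1 [619. 249.]
pack [247. 144.]
pack [579. 172.]
```

View pics/c2.png

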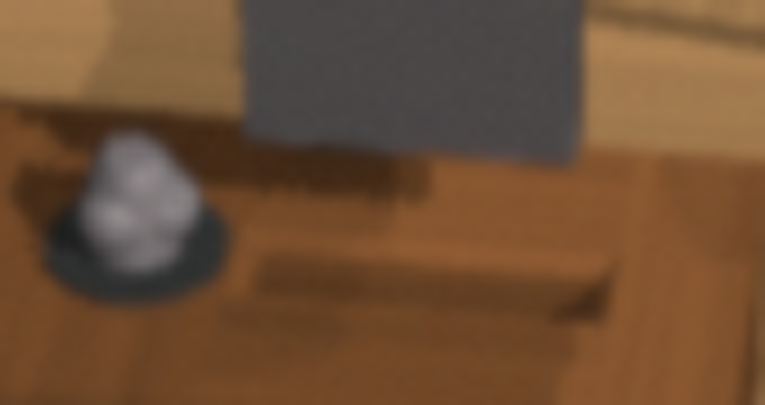

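Scene crop: the pack's lower edge runs (246,135)-(580,162), within 0.5 mm of the prediction in y. The slot's near rim runs about (225,288)-(602,320). So the slot is at roughly (0.5615, -0.0145) with yaw about 0, within reach of the bevel.

```bash
python3 go.py .5615 -.0145 .132 0; python3 -m inch '0.0005 0.003 0.01 0 0.005;0.0005 0.003 0.02 0 0.005;0.0005 0.003 0.029 0 0.005;0.0005 0.003 0.029 0 0.005' ; python3 go.py .5615 -.0145 .118 0
```

```text
shift [0.     0.0018 0.0313] roll -0.0006 grasp [ 0.5597 -0.0145  0.1633] yaw -0.04 toolz [ 4.e-04 -1.e-04 -1.e+00] F [ 0.29  0.23 -1.28] w 0.0139 gf 39.8858642578125 t 5.8 j [ 0.21  0.45 -0.38  1.81  0.2   0.92 -0.26]
clock: 6.2
position: [0.5619, -0.0137, 0.291]
ee_rot: [-2.22, -2.22, 0.004]
force: [0.0, 0.4, -0.5]
width: 0.151
gripper_force: 39.9
shift [-0.0007  0.0002  0.014 ] roll 0.0001 grasp [ 0.5614 -0.0138  0.132 ] yaw 0.01 toolz [-3.4e-03 -1.0e-04 -1.0e+00] F [ 0.03  0.4  -0.49] w 0.0139 gf 39.88589286804199 t 6.2 j [ 0.2   0.49 -0.37  1.83  0.22  0.86 -0.28]
```

```bash
for i in 1; do python3 -m inch '0 0 0.004 0 0.005;0 0 0.006 0 0.005;0 0 0.008 0 0.005;0 0 0.008 0 0.005'; python3 go.py .5615 -.0145 .118 0; done
```

```text
clock: 6.6
position: [0.5626, -0.0137, 0.2849]
ee_rot: [2.222, 2.221, -0.0]
force: [-0.9, -0.1, -0.7]
width: 0.148
gripper_force: 39.9
shift [-0.0008 -0.0011  0.0079] roll -0.0001 grasp [ 0.5626 -0.0137  0.1259] yaw -0.01 toolz [-1.e-04 -1.e-04 -1.e+00] F [-0.89 -0.12 -0.65] w 0.0136 gf 39.88553702831268 t 6.6 j [ 0.2   0.49 -0.37  1.84  0.23  0.85 -0.28]
```

```bash
python3 -m inch '0 0 0.002 0 0.005;0 0 0.004 0 0.005;0 0 0.006 0 0.005;0 0 0.006 0 0.005'; python3 go.py .5615 -.0145 .118 0
```

```text
clock: 7.0
position: [0.5625, -0.0137, 0.2789]
ee_rot: [2.221, 2.221, -0.0]
force: [0.8, -0.2, -1.6]
width: 0.152
gripper_force: 40.0
shift [-0.0008 -0.001   0.0019] roll -0.0001 grasp [ 0.5625 -0.0137  0.1199] yaw -0.01 toolz [ 1.e-04 -1.e-04 -1.e+00] F [ 0.81 -0.24 -1.63] w 0.014 gf 39.965001940727234 t 7.0 j [ 0.19  0.5  -0.37  1.85  0.23  0.84 -0.29]
```

```bash
python3 -m inch '0 0 0.003 0 0.005;0 0 0.006 0 0.005;0 0 0.009 0 0.005;0 0 0.012 0 0.005;0 0 0.012 0 0.005'; python3 go.py .5615 -.0145 .0816 0
```

```text
clock: 7.5
position: [0.5625, -0.0137, 0.2664]
ee_rot: [-2.221, -2.221, 0.001]
force: [-0.2, 0.5, -1.2]
width: 0.149
gripper_force: 40.0
shift [-0.0008 -0.0008  0.0258] roll -0.0001 grasp [ 0.5623 -0.0137  0.1074] yaw -0.01 toolz [-8.e-04 -0.e+00 -1.e+00] F [-0.22  0.54 -1.2 ] w 0.0137 gf 39.96515393257141 t 7.5 j [ 0.19  0.52 -0.36  1.86  0.24  0.81 -0.3 ]
```

```bash
python3 -m inch '0 0 0.006 0 0.005;0 0 0.012 0 0.005;0 0 0.018 0 0.005;0 0 0.023 0 0.005;0 0 0.023 0 0.005'; python3 -m inch '0 0 0.001 0 0.005;0 0 0.002 0 0.005;0 0 0.003 0 0.005;0 0 0.003 0 0.005';python3 go.py .5615 -.0145 .0816 0
```

```text
clock: 8.0
position: [0.5623, -0.0137, 0.2431]
ee_rot: [-2.221, -2.221, 0.002]
force: [0.0, 0.2, -0.1]
width: 0.148
gripper_force: 40.0
clock: 8.4
position: [0.5626, -0.0137, 0.241]
ee_rot: [2.221, 2.221, 0.0]
force: [0.3, -0.2, -0.4]
width: 0.144
gripper_force: 40.0
shift [-0.0008 -0.0012  0.0004] roll -0.0001 grasp [ 0.5627 -0.0137  0.082 ] yaw -0.01 toolz [ 2.e-04 -0.e+00 -1.e+00] F [ 0.27 -0.15 -0.38] w 0.0133 gf 39.96528446674347 t 8.4 j [ 0.18  0.55 -0.35  1.88  0.26  0.76 -0.31]
```

```bash
python3 -m inch '0 0 0.001 0 0.005;0 0 0.002 0 0.005;0 0 0.0025 0 0.005;0 0 0.0025 0 0.005;0 0 0.0025 0 0.005';python3 go.py .5615 -.0145 .0816 0
```

```text
clock: 8.9
position: [0.5627, -0.0135, 0.2403]
ee_rot: [2.221, 2.22, 0.001]
force: [-5.4, -0.9, 19.5]
width: 0.15
gripper_force: 40.0
shift [-0.0009 -0.0014 -0.0003] roll -0.0001 grasp [ 0.5629 -0.0136  0.0813] yaw -0.01 toolz [ 1.2e-03 -6.0e-04 -1.0e+00] F [-5.41 -0.89 19.49] w 0.0138 gf 40.003454089164734 t 8.9 j [ 0.18  0.55 -0.35  1.88  0.26  0.75 -0.32]
```

The pack is home: z is as predicted and the floor pushes back with 20 N. Releasing and rising.

```bash
python3 -m inch '0 0 -0.001 0 0.06;0 0 -0.001 0 0.06;0 0 -0.001 0 0.06;0 0 -0.001 0 0.06;0 0 -0.001 0 0.06'; python3 -m inch '0 0 -0.03 0 0.07;0 0 -0.06 0 0.07;0 0 -0.09 0 0.07;0 0 -0.09 0 0.07';python3 go.py .530 .244 .10 0
```

```text
clock: 9.4
position: [0.5626, -0.0137, 0.2393]
ee_rot: [-2.221, -2.221, 0.0]
force: [-0.2, 0.8, -0.5]
width: 0.535
gripper_force: 0.0
clock: 9.8
position: [0.5639, -0.0133, 0.3334]
ee_rot: [2.218, 2.218, 0.008]
force: [0.4, -0.1, -0.8]
width: 0.761
gripper_force: 0.0
shift [ 0.2572 -0.0355  0.0742] roll -0.0001 grasp [ 0.565  -0.0133  0.1744] yaw -0.01 toolz [ 6.6e-03  2.0e-04 -1.0e+00] F [ 0.36 -0.06 -0.77] w 0.0698 gf 0.0 t 9.8 j [ 0.21  0.44 -0.39  1.79  0.2   0.94 -0.26]
```

Run:
```python
from h import *
im=save("scene","v3.png")
for k,z in(("pack",.0115),("cap",0.),("stud_tip",.084),("seat",.06)):
    for q in arm.place_of("scene",k)[:1]:print(k,q["conf"],q["point"],atz("scene",q["point"],z))
cv2.imwrite("pics/c3.png",cv2.resize(im[215:305,230:350],None,fx=6.5,fy=6.5,interpolation=cv2.INTER_CUBIC)[:,:,::-1])
```

```text
pack 0.58 [354.6, 340.3] [0.75844295 0.07223847 0.0115    ]
cap 0.94 [277.8, 437.4] [0.52467711 0.24227795 0.        ]
stud_tip 0.56 [242.4, 275.6] [ 0.56396498 -0.07335622  0.084     ]
seat 0.48 [249.4, 273.1] [ 0.55571341 -0.0810537   0.06      ]
```

View pics/c3.png

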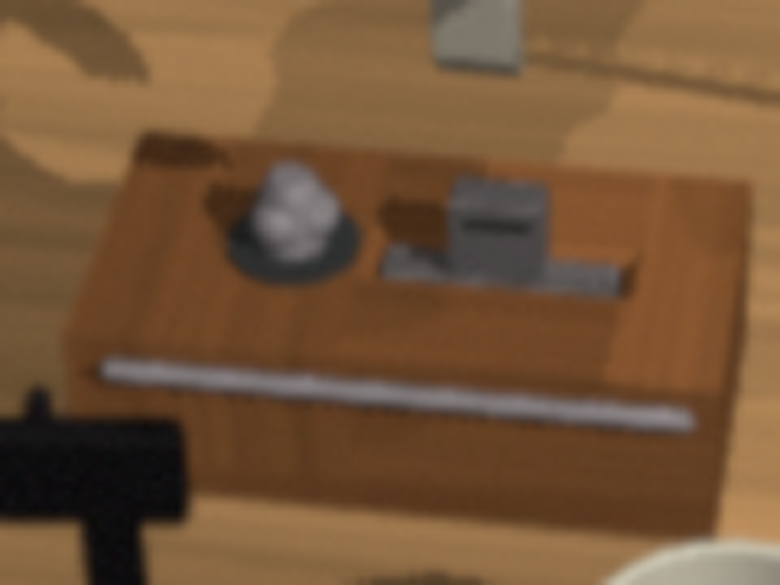

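The crop shows the pack seated with its shoulders flush, at about (500,275). Now the cap.

```bash
python3 -m inch '0.257 -0.036 0.05 0 0.07;0.257 -0.036 0.05 0 0.07;0.257 -0.036 0.05 0 0.07;0.257 -0.036 0.05 0 0.07;0.257 -0.036 0.05 0 0.07';  python3 -m inch '0 0 0 0 0.07;0 0 0 0 0.07'; python3 go.py .529 .243 .026 0
python3 - <<'E'
from h import *
im=save("scene","v4.png")
for q in arm.place_of("scene","cap")[:1]:print(q["conf"],q["point"],atz("scene",q["point"],0))
cv2.imwrite("pics/c4.png",cv2.resize(im[200:300,380:500],None,fx=6,fy=6,interpolation=cv2.INTER_CUBIC)[:,:,::-1])
E
```

```text
clock: 10.55
position: [0.5278, 0.231, 0.2807]
ee_rot: [-2.221, -2.221, 0.003]
force: [1.2, -0.2, 0.1]
width: 0.761
gripper_force: 0.0
clock: 10.75
position: [0.5276, 0.2309, 0.2808]
ee_rot: [-2.217, -2.225, 0.003]
force: [0.5, -0.9, 0.2]
width: 0.767
gripper_force: 0.0
shift [0.0123 0.002  0.0958] roll 0.0036 grasp [0.5272 0.2307 0.1218] yaw 0.2 toolz [-2.4e-03 -7.0e-04 -1.0e+00] F [ 0.53 -0.89  0.21] w 0.0704 gf 0.0 t 10.75 j [-0.22  0.52 -0.4   1.81  0.26  0.86 -0.74]
0.73 [279.7, 436.0] [0.53088336 0.23928628 0.        ]
```

View pics/c4.png

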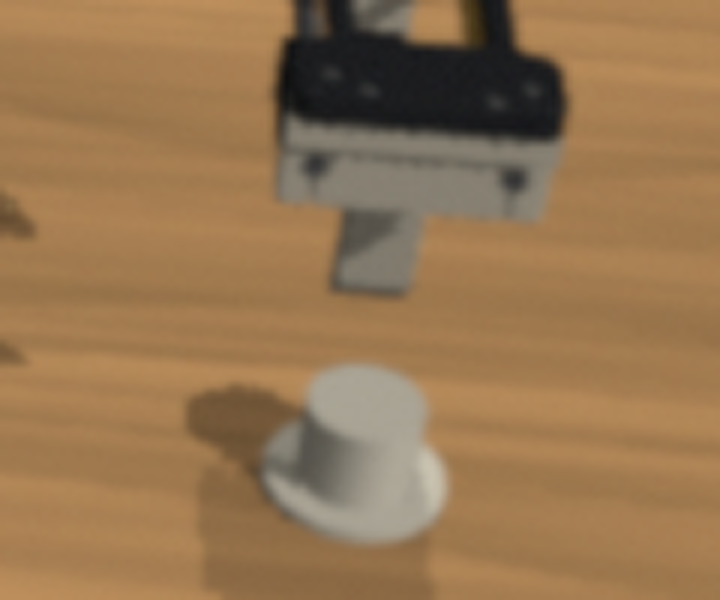

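```bash
python3 - <<'E'
from h import *
print(atz("scene",(200+403/6,380+366/6),.034),atz("scene",(200+482/6,380+355/6),.003))
E
python3 go.py .529 .243 .026 0
```

```text
[0.53233539 0.24421629 0.034     ] [0.53548634 0.24487456 0.003     ]
shift [0.0152 0.0005 0.0964] roll -0.0012 grasp [0.5286 0.228  0.1225] yaw -0.07 toolz [-0.0011 -0.0015 -1.    ] F [ 0.16 -0.02 -0.42] w 0.0698 gf 0.0 t 10.85 j [-0.22  0.52 -0.4   1.81  0.26  0.86 -0.74]
```

```bash
python3 -m inch '0.016 0.0025 0.03 0 0.07;0.016 0.0025 0.06 0 0.07;0.016 0.0025 0.085 0 0.07;0.016 0.0025 0.0955 0 0.07;0.016 0.0025 0.0955 0 0.07'; python3 -m inch '0 0 0 0 0.03;0 0 0 0 0.03;0 0 0 0 0.03;0 0 0 0 0.03;0 0 0 0 0.03' 30; python3 -m inch '0 0 0 0 0.03;0 0 0 0 0.03' 60; python3 go.py .529 .243 .16 0
```

```text
clock: 11.35
position: [0.5311, 0.2437, 0.1855]
ee_rot: [-2.224, -2.219, 0.005]
force: [-0.1, -0.2, -0.1]
width: 0.762
gripper_force: 0.0
clock: 11.85
position: [0.5313, 0.2456, 0.1874]
ee_rot: [2.221, 2.221, 0.001]
force: [-0.8, -0.7, 5.1]
width: 0.421
gripper_force: 30.0
clock: 12.05
position: [0.5313, 0.2455, 0.1874]
ee_rot: [2.221, 2.221, 0.001]
force: [-1.3, -0.6, 6.9]
width: 0.415
gripper_force: 60.0
shift [-0.0025 -0.0023 -0.1317] roll -0.0001 grasp [0.5315 0.2455 0.0284] yaw -0.0 toolz [ 1.e-03  2.e-04 -1.e+00] F [-1.28 -0.58  6.9 ] w 0.0381 gf 60.00216495478526 t 12.05 j [-0.28  0.66 -0.35  1.85  0.33  0.69 -0.82]
```

```bash
python3 -m inch '0 0 -0.03 0 0.03;0 0 -0.07 0 0.03;0 0 -0.11 0 0.03;0 0 -0.122 0 0.03;0 0 -0.122 0 0.03'; python3 go.py .5625 -.0757 .15 0
```

```text
clock: 12.55
position: [0.5315, 0.2458, 0.3107]
ee_rot: [2.221, 2.22, 0.006]
force: [-0.4, 0.7, -0.8]
width: 0.415
gripper_force: 60.0
shift [-0.3218  0.0305  0.0013] roll -0.0003 grasp [0.5321 0.2461 0.1517] yaw -0.01 toolz [ 0.0036  0.0016 -1.    ] F [-0.36  0.75 -0.79] w 0.0381 gf 59.99973453923303 t 12.55 j [-0.23  0.5  -0.41  1.76  0.24  0.93 -0.75]
```

```bash
python3 -m inch '-0.2 0.019 0 0 0.03;-0.2 0.019 0 0 0.03;-0.2 0.019 0 0 0.03;-0.2 0.019 0 0 0.03;-0.2 0.019 0 0 0.03'; python3 -m inch '-0.122 0.0115 0 0 0.03;-0.122 0.0115 0 0 0.03;-0.122 0.0115 0 0 0.03;-0.122 0.0115 0 0 0.03;-0.122 0.0115 0 0 0.03'; python3 go.py .5625 -.0757 .14 0
python3 - <<'E'
from h import *
im=save("scene","v5.png");o=arm.observe();print(o["position"])
p=np.array(o["position"])-[0,0,.159]
print("cap expected",[(q-[225,180])*6.5 for q in (proj("scene",p-[0,0,.0284]),proj("scene",p+[0,0,.0056]))],"tip",(proj("scene",(.5625,-.0757,.084))-[225,180])*6.5,"seat",(proj("scene",(.5625,-.0757,.06))-[225,180])*6.5)
for k,z in(("cap",p[2]-.0284),("stud_tip",.084),("seat",.06)):
    for q in arm.place_of("scene",k)[:1]:print(k,q["conf"],q["point"],atz("scene",q["point"],z))
cv2.imwrite("pics/c5.png",cv2.resize(im[180:272,225:345],None,fx=6.5,fy=6.5,interpolation=cv2.INTER_CUBIC)[:,:,::-1])
E
```

```text
clock: 13.05
position: [0.55, 0.0366, 0.3062]
ee_rot: [2.233, 2.208, -0.01]
force: [-0.0, 0.1, -0.4]
width: 0.422
gripper_force: 60.0
clock: 13.55
position: [0.561, -0.0766, 0.3071]
ee_rot: [-2.221, -2.219, 0.002]
force: [-0.5, 0.5, -1.0]
width: 0.415
gripper_force: 60.0
shift [0.0008 0.0019 0.0081] roll -0.0011 grasp [ 0.5606 -0.0765  0.1481] yaw -0.06 toolz [-2.6e-03  6.0e-04 -1.0e+00] F [-0.51  0.5  -1.02] w 0.0381 gf 59.99990595941199 t 13.55 j [ 0.31  0.47 -0.37  1.81  0.21  0.9  -0.16]
[ 0.56115019 -0.07547472  0.3074608 ]
cap expected [array([318.03299568, 298.59410672]), array([312.47018003, 199.62542148])] tip [322.02826178 401.92199662] seat [325.71554738 466.58441018]
cap 0.71 [221.5, 271.1] [ 0.54773131 -0.08366845  0.1200608 ]
stud_tip 0.72 [243.7, 277.0] [ 0.56758949 -0.06992256  0.084     ]
seat 0.59 [248.7, 274.7] [ 0.55310343 -0.07842863  0.06      ]
```

View pics/c5.png

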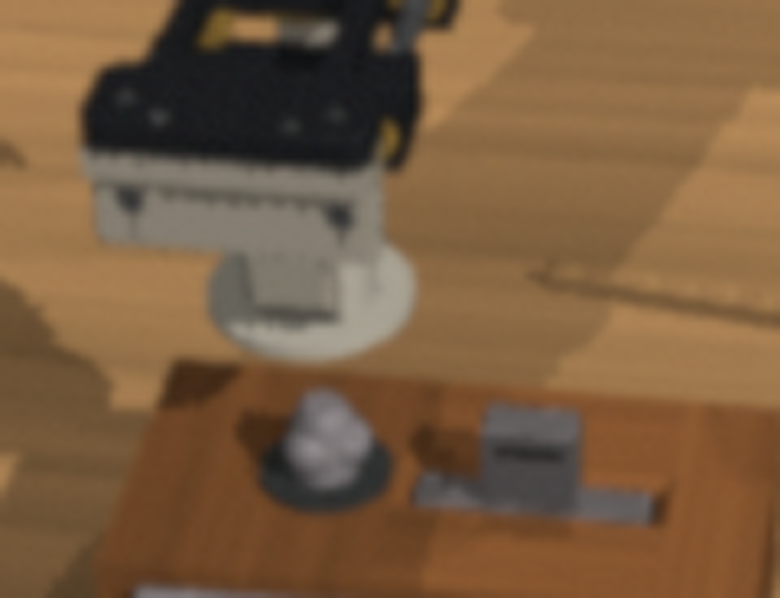

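Scene crop: brim centre about (311,298), roughly 2 mm to the -y side of the tool axis. Seat disc about (326,468), as expected. So I shift the tool target to y = -0.0737.

```bash
python3 go.py .5635 -.0737 .118 0;python3 -m inch '0.002 0.0024 0.01 0 0.03;0.002 0.0024 0.02 0 0.03;0.002 0.0024 0.03 0 0.03;0.002 0.0024 0.03 0 0.03'; python3 go.py .5635 -.0737 .106 0
```

```text
shift [0.0011 0.0022 0.0313] roll 0.0024 grasp [ 0.5614 -0.0748  0.1493] yaw 0.14 toolz [-6.e-04  6.e-04 -1.e+00] F [-0.57 -0.55 -0.09] w 0.0386 gf 59.999988250492606 t 13.75 j [ 0.31  0.47 -0.37  1.81  0.21  0.9  -0.16]
clock: 14.15
position: [0.5632, -0.0744, 0.2766]
ee_rot: [-2.219, -2.22, 0.003]
force: [0.7, -0.4, -0.9]
width: 0.421
gripper_force: 60.0
shift [0.0007 0.0009 0.0116] roll 0.0003 grasp [ 0.5627 -0.0744  0.1176] yaw 0.02 toolz [-3.3e-03  2.0e-04 -1.0e+00] F [ 0.75 -0.37 -0.92] w 0.0386 gf 59.999806721825735 t 14.15 j [ 0.3   0.51 -0.36  1.83  0.23  0.84 -0.18]
```

```bash
python3 -m inch '0.0005 0.0005 0.004 0 0.03;0.0005 0.0005 0.008 0 0.03;0.0005 0.0005 0.01 0 0.03;0.0005 0.0005 0.01 0 0.03;0.0005 0.0005 0.01 0 0.03'; python3 go.py .5635 -.0737 .0884 0
```

```text
clock: 14.65
position: [0.5645, -0.0741, 0.2689]
ee_rot: [2.221, 2.221, 0.0]
force: [1.2, -0.1, -0.0]
width: 0.422
gripper_force: 60.0
shift [ 0.0004 -0.001   0.0215] roll -0.0002 grasp [ 0.5645 -0.0741  0.1099] yaw -0.01 toolz [ 2.e-04 -1.e-04 -1.e+00] F [ 1.19 -0.14 -0.04] w 0.0387 gf 59.99973413978296 t 14.65 j [ 0.29  0.52 -0.36  1.84  0.24  0.82 -0.19]
```

```bash
python3 -m inch '0 -0.0005 0.002 0 0.03;0 -0.0005 0.004 0 0.03;0 -0.0005 0.005 0 0.03;0 -0.0005 0.005 0 0.03'; python3 go.py .5635 -.0737 .0884 0
```

```text
clock: 15.05
position: [0.5637, -0.0743, 0.2636]
ee_rot: [-2.222, -2.221, 0.001]
force: [-1.3, -0.3, 1.8]
width: 0.42
gripper_force: 60.0
shift [ 0.0007 -0.0001  0.0162] roll -0.0004 grasp [ 0.5636 -0.0744  0.1046] yaw -0.02 toolz [-7.e-04 -4.e-04 -1.e+00] F [-1.29 -0.3   1.84] w 0.0386 gf 60.001454808843846 t 15.05 j [ 0.29  0.53 -0.35  1.84  0.24  0.81 -0.19]
```

```bash
python3 -m inch '0 0 0.002 0 0.03;0 0 0.004 0 0.03;0 0 0.006 0 0.03;0 0 0.006 0 0.03'; python3 go.py .5635 -.0737 .0884 0;  python3 -m inch '0 0 0.002 0 0.03;0 0 0.004 0 0.03;0 0 0.006 0 0.03;0 0 0.006 0 0.03'; python3 go.py .5635 -.0737 .0884 0
```

```text
clock: 15.45
position: [0.5637, -0.0742, 0.2574]
ee_rot: [-2.221, -2.221, 0.001]
force: [-2.5, -1.7, 0.8]
width: 0.415
gripper_force: 60.0
shift [ 0.0006 -0.0001  0.01  ] roll -0.0002 grasp [ 0.5636 -0.0743  0.0984] yaw -0.01 toolz [-7.e-04 -2.e-04 -1.e+00] F [-2.5  -1.7   0.78] w 0.0381 gf 60.00054407872085 t 15.45 j [ 0.29  0.54 -0.35  1.85  0.25  0.8  -0.19]
clock: 15.85
position: [0.5636, -0.0742, 0.2507]
ee_rot: [-2.221, -2.22, 0.001]
force: [-1.5, -0.8, -8.9]
width: 0.415
gripper_force: 60.0
shift [0.0005 0.0001 0.0033] roll -0.0003 grasp [ 0.5634 -0.0742  0.0917] yaw -0.01 toolz [-1.4e-03  1.0e-04 -1.0e+00] F [-1.47 -0.81 -8.92] w 0.0381 gf 59.996937780597364 t 15.85 j [ 0.29  0.55 -0.35  1.86  0.25  0.79 -0.2 ]
```

```bash
python3 -m inch '0 0 0.002 0 0.03;0 0 0.0035 0 0.03;0 0 0.0045 0 0.03;0 0 0.0045 0 0.03;0 0 0.0045 0 0.03'; python3 go.py .5635 -.0737 .0884 0
```

```text
clock: 16.35
position: [0.5639, -0.0739, 0.2474]
ee_rot: [2.221, 2.221, 0.0]
force: [-3.3, 0.0, 1.7]
width: 0.42
gripper_force: 60.0
shift [ 0.0002 -0.0004  0.    ] roll 0.0001 grasp [ 0.5639 -0.0739  0.0884] yaw 0.0 toolz [ 1.e-04 -0.e+00 -1.e+00] F [-3.28  0.02  1.69] w 0.0385 gf 60.00056319709984 t 16.35 j [ 0.28  0.55 -0.35  1.86  0.26  0.78 -0.2 ]
```

On the seat, at the predicted height. Now I press firmly.

```bash
python3 -m inch '0 0 0.001 0 0.03;0 0 0.002 0 0.03;0 0 0.003 0 0.03;0 0 0.003 0 0.03;0 0 0.003 0 0.03'; python3 go.py .5635 -.0737 .0884 0
```

```text
clock: 16.85
position: [0.5638, -0.0737, 0.2472]
ee_rot: [2.22, 2.22, -0.0]
force: [-15.1, -0.4, 34.4]
width: 0.419
gripper_force: 60.0
shift [ 0.0002 -0.0004 -0.0002] roll -0.0001 grasp [ 0.5639 -0.0739  0.0882] yaw -0.0 toolz [ 0.0011 -0.0011 -1.    ] F [-15.11  -0.38  34.36] w 0.0384 gf 60.02268880798738 t 16.85 j [ 0.28  0.55 -0.35  1.86  0.26  0.78 -0.2 ]
```

```bash
python3 -m inch '0 -0.0005 -0.0003 0 0.03;0 -0.001 -0.0005 0 0.03;0 -0.001 -0.0005 0 0.03;0 -0.001 -0.0005 0 0.03'; python3 go.py .5635 -.0737 .0884 0
python3 - <<'E'
from h import *
im=save("scene","v6.png")
cv2.imwrite("pics/c6.png",cv2.resize(im[190:300,225:345],None,fx=5.4,fy=5.4,interpolation=cv2.INTER_CUBIC)[:,:,::-1])
E
```

```text
clock: 17.25
position: [0.5634, -0.0738, 0.2473]
ee_rot: [2.22, 2.22, 0.002]
force: [-10.3, 0.3, 25.2]
width: 0.415
gripper_force: 60.0
shift [ 0.0002 -0.0004 -0.0001] roll -0.0001 grasp [ 0.5639 -0.0739  0.0883] yaw -0.0 toolz [ 2.7e-03 -7.0e-04 -1.0e+00] F [-10.29   0.34  25.22] w 0.0381 gf 60.0212891416777 t 17.25 j [ 0.28  0.55 -0.35  1.86  0.26  0.77 -0.2 ]
```

View pics/c6.png

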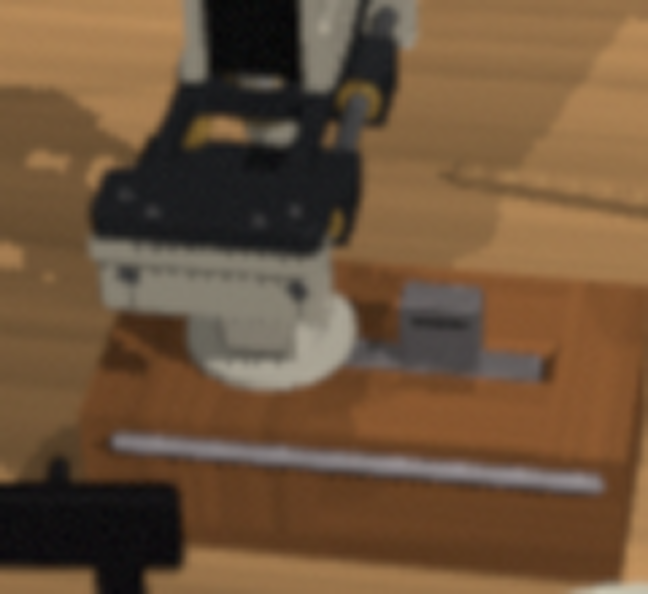

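The crop shows the brim flat on the seat at about (272,345) and the pack still home at about (445,350). The tool is pressing down with 25 N, so I hand in.

```bash
python3 -c "
from cell import arm
print(arm.observe()['force']);print(arm.sign_off())"
```

```text
[-10.34060568  -0.58880574  25.67549322]
the job is handed in; nothing more can be done
None
```

The battery pack is fully home in the radio's slot, the cap is clicked flat onto its seat, and I handed the job in at about 17 s with the gripper still holding the cap and pressing down at about 25 N.

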